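# Set the detergent selector to blue and start the dose

## Task

On the laundry's detergent dosing console, push the white selector arm round with a fingertip, without pinching or forcing it, until its tip stands over the middle of the blue mark. Then press the orange button fully down and let it come up again, with the arm left at blue. Leave the soap bottle, the drink can and the small measuring cup standing where they are, and press the button only once the arm is at blue.

Things in the scene. Friction and masses are not known exactly. Their poses are not given: they have to be found in the camera images.
- console: Fixed steel box with a black top plate, 325 x 300 x 60 mm, standing on the counter. Origin on the counter under the dial's axis; z up; x points to the console's back, y to its left. It reaches 175 mm to -x (its front), 150 mm to +x and 150 mm to either side.
- dial_centre (a point): Point on the dial's vertical axis at the height of the console's top plate (60 mm above the counter). The arm's round steel hub stands here, 48 mm across and 48 mm high.
- selector (a joint): Angle of the selector arm about the dial's vertical axis, rad: 0 when it points to the console's +x (back), growing counter-clockwise seen from above; stops at -2.6 and 2.6, so it cannot pass through the front. It turns stiffly (friction about 0.15 N m: 2 N at 75 mm from the axis), has no spring or detent, and stays where it is left.
- selector_tip (a point): Tip of the white selector arm, 110 mm from the axis, 20 mm above the top plate. The arm is a straight level bar: 24 to 96 mm from the axis it is 16 mm wide, side faces 12 to 36 mm above the plate (a 6 mm rib on top reaches 42 mm); the last 14 mm is a 6 mm wide nose. Fingers pressing on both side faces at once count as pinching.
- mark_blue: Blue round mark, 30 mm across and 3 mm high, on the top plate, centre 110 mm from the dial's axis. Origin at the centre of its underside. The blue, green, yellow and red marks lie 60 and 120 degrees either side of the console's +x, in any order.
- mark_green: Green mark, same size as the blue one.
- mark_yellow: Yellow mark, same size as the blue one.
- mark_red: Red mark, same size as the blue one.
- start (a joint): Travel of the orange button, m: 0 up, 0.006 fully down. Spring-loaded: about 5 N presses it fully down, and it comes up when let go.
- start_top (a point): Centre of the top of the orange button (32 mm across) in a steel housing, near the front of the console's top plate, 138 mm from the dial's axis towards the console's -x.
- bottle: Loose green soap bottle with a yellow cap, 68 mm across, 200 mm high, standing on the counter to the console's left. Origin at the centre of its underside.
- can: Loose red drink can, 66 mm across, 115 mm high, standing on the counter to the console's right. Origin at the centre of its underside.
- cup: Loose small white measuring cup, 52 mm across its mouth, 45 mm high, standing on the console's top plate at its front left corner. Origin at the centre of its underside.

How it is judged:
By the outcome, as a careful person would: the job done as asked, in the order asked, and still so for the second after the job is handed in, with the robot touching nothing.
It also fails if it takes over 48 s, if anything falls off the work surface, if the arm or the gripper's body presses on something with over 40 N, if the wrist force passes 120 N, or if a joint passes its speed limit or range.

## Robot

A 6-joint arm with a two-finger parallel gripper is mounted at the origin on the work surface. World frame = base frame: x ahead of the robot, y to its left, z up, the work surface at z = 0. Lengths are in m, angles in rad, forces in N, time in s.
With the tool pointing down it reaches from about 0.25 to 0.85 m from the base axis. Payload 12.5 kg.
Tool frame: the origin (TCP) lies on the front face of the gripper's body, between the roots of the fingers; the fingertips stand 84 mm ahead of it and the grasp point (between the pads) lies 65 mm ahead of it (bot.tcp_to_grasp is the distance from the TCP to the grasp point, in m); z points along the fingers, y is the line along which they close (so a half turn about z gives the same grasp; the last joint's range is limited). The gripper opens to 93 mm and grips with 3 to 60 N. Pads are 15 mm wide; open, the fingers measure 128 mm over their backs; the gripper's body (75 mm by 188 mm) begins 65 mm behind the grasp point.
Start: joints at [-1.312, 0.351, 1.652, -0, 1.139, -0.085], TCP at [0.185, -0.518, 0.303] pointing down, gripper open.
Joint ranges: [-2.75, 2.75], [-0.79, 2.1], [0.01, 2.65], [-1.57, 4.71], [0.07, 3.14], [-2.87, 2.87]. Speed limits (rad/s): [2.22, 2.22, 2.79, 3.14, 3.14, 3.14].

## Interface

Orientations are given as a unit quaternion [w, x, y, z].
In Python, from workcell import readout, imaging, job, models, bot gives the robot as it stands.
- The arm moves only by the shell command python3 -m crank 'ROWS' [FORCE]. ROWS is JSON, one flat list of numbers, 5 for each row, row after row: the shift along the tool's x, y, z in m, then the turn about the tool's z in rad, then the closure, from -1 (fully open) to 1 (shut). In form: [tx, ty, tz, roll, grip, tx, ty, tz, roll, grip, ...]. A call has 1 to 8 rows; each row shifts and turns the commanded pose from where the row before left it, along the tool's axes as they then stand; what a row does not reach is not made up. A row lasts 1/8 s, in which the tool goes at most 62.5 mm and 10.7 degrees, less where a joint would pass 70% of its speed; a pose out of reach is approached as far as the arm can. A call with a gripper value outside its range is refused whole. The fingers move at their own pace and stop on an object; FORCE is the grip in N (left out, the last holds). Time passes only in rows, so rows that do not move let the fingers close. It gives the time, the measured TCP pose, the force, the opening and the grip force at its end, in the units of the state.
- readout.read_state(): the state, without advancing time (a new reading comes with each control period).
- imaging.snapshot(name): name is "side" or "top"; returns the picture (420x560x3 uint8, blue, green, red); there is no depth.
- imaging.camera_info(name): a dict with "intrinsics" (3x3 intrinsics, pixels), "R" (3x3) and "t" (3): a world point X has camera coordinates R X + t. Camera axes: x right, y down, z forward; pixel columns grow to the right and rows downward; lengths in m; the calibration is good to about 2 mm. A picture is of the moment at which its call begins. camera_info takes no time and is no camera call.
- job.sign_off(): hands the job in; it is judged then, once.
Trained networks look in the newest picture that a camera, given by its name, has taken for a name from the list of things; names that differ only in an ending like _2 or _b are one class to them, and where a whole thing is asked for, a point or a joint stands for the part that bears it (a point fixed in the world has none). Each returns a list of dicts, best first, with "score" (0 to 1); they miss things now and then, are a little off and sometimes report something else, mostly with a low value. They report only what shows in the picture. A call takes as long as a camera call.
- models.outline_of(camera, label): "mask" (420x560 bool, what is visible of it) and "extent" ([left, top, right, bottom] in pixels, round what is visible of it).
- models.landmark_of(camera, label): "position" ([row, column] in pixels: a listed point, or the origin of a listed thing).
The state is a dict: "time_s": time; "joints": joint angles; "dq": joint speeds; "joint_torque": joint torques, N m; "tcp_pos": TCP position; "orientation": TCP orientation; "ft_force": force on the tool from outside, world axes, zero at the start; "wrist_torque": the same for the moment, N m; "width": finger opening in m; "grip_force": force on a finger pad.
Only numpy, scipy, OpenCV 4.12 (cv2) and the standard library are available. Lean on these libraries where they do the work, as an engineer would, in place of code of your own. Each camera call takes 0.05 s, during which the arm holds its last target. There are 200 camera calls.

## Working session

There is one attempt and no reset: what is moved stays moved. The work goes in short steps, Python scripts to look and compute and a shell command to move; the robot and the scene stay as the last step left them, time stands still between calls to the robot, and variables do not carry over. Pictures are saved under pics/ and viewed, at most 10 in all, crops included, and the job is handed in when it is done.

```bash
mkdir -p pics; python3 - <<'E'
from workcell import readout, imaging, models
import cv2,numpy as np
for c in ("top","side"):
    cv2.imwrite(f"pics/{c}0.png",imaging.snapshot(c))
    i=imaging.camera_info(c); print(c,np.round(i["R"],3).tolist(),np.round(i["t"],3),np.round(i["intrinsics"],1).tolist())
    for l in "dial_centre selector_tip mark_blue mark_green mark_yellow mark_red start_top bottle can cup console".split():
        print(l,[(np.round(d["position"],1).tolist(),round(d["score"],2)) for d in models.landmark_of(c,l)[:2]])
s=readout.read_state();print(s)
E
```

```text
top [[0.018, -1.0, 0.01], [-0.987, -0.019, -0.158], [0.158, -0.007, -0.987]] [0.026 0.55  0.907] [[416.6, 0.0, 282.4], [0.0, 416.6, 211.2], [0.0, 0.0, 1.0]]
dial_centre [([200.5, 292.2], 0.71)]
selector_tip [([150.5, 284.9], 0.8)]
mark_blue [([226.4, 249.0], 0.52), ([174.4, 328.2], 0.51)]
mark_green [([180.2, 248.7], 0.65)]
mark_yellow [([219.5, 335.7], 0.59)]
mark_red [([226.8, 248.6], 0.59)]
start_top [([262.4, 296.3], 0.72), ([151.5, 287.3], 0.7)]
bottle [([185.7, 170.0], 0.79)]
can [([185.8, 403.1], 0.58)]
cup [([265.5, 245.9], 0.97)]
console [([206.7, 290.5], 0.81)]
side [[-0.966, -0.259, 0.016], [-0.186, 0.647, -0.739], [0.181, -0.717, -0.673]] [0.563 0.138 0.904] [[429.7, 0.0, 275.6], [0.0, 429.7, 212.9], [0.0, 0.0, 1.0]]
dial_centre [([215.2, 274.0], 0.92)]
selector_tip [([197.1, 224.9], 0.77)]
mark_blue [([183.6, 260.3], 0.55)]
mark_green [([240.0, 245.5], 0.41)]
mark_yellow [([185.5, 262.5], 0.6), ([190.6, 306.6], 0.5)]
mark_red [([248.6, 297.4], 0.63)]
start_top [([211.0, 339.7], 0.55), ([181.6, 262.5], 0.35)]
bottle [([336.8, 216.2], 0.78)]
can [([256.1, 334.0], 0.74), ([160.7, 283.4], 0.62)]
cup [([257.1, 334.8], 0.64)]
console [([229.1, 276.4], 0.68)]
{'time_s': 1.2, 'joints': array([-1.31159496e+00,  3.50704279e-01,  1.65180625e+00,  1.21441502e-05,
        1.13908343e+00, -8.46018790e-02]), 'dq': array([ 0.00021507, -0.00122714, -0.00040537,  0.00086754, -0.00106529,
        0.00123914]), 'joint_torque': array([ 1.32145986e-03, -4.97243285e+01, -2.85485530e+01,  7.00517208e-02,
        2.20652850e-02, -6.00208864e-05]), 'tcp_pos': array([ 0.18541048, -0.51779248,  0.30272783]), 'orientation': array([-1.13241211e-06,  9.85261698e-01,  1.71053750e-01,  5.43693391e-06]), 'ft_force': array([ 0.25061796, -0.56616649,  0.62444499]), 'wrist_torque': array([ 0.02702811, -0.01889535,  0.00832046]), 'grip_force': 0.0, 'width': 0.09306983439931248}
```

View pics/top0.png

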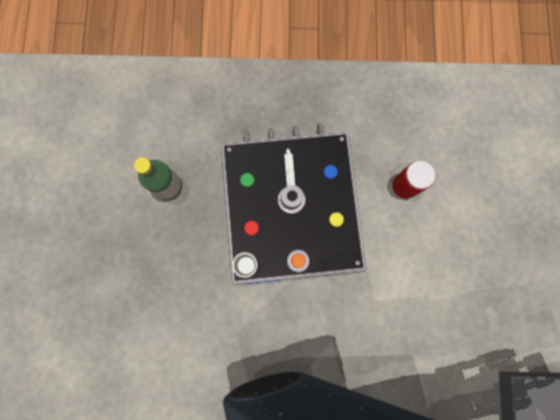

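View pics/side0.png

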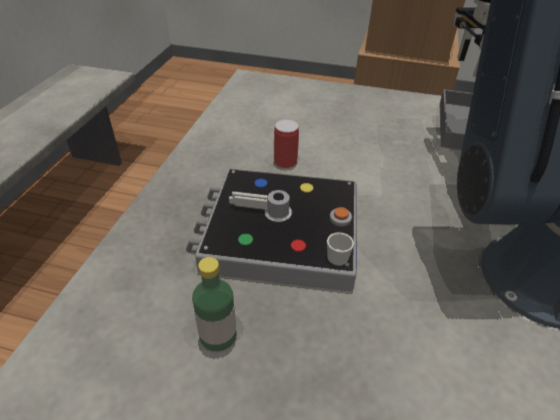

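```bash
cat > h.py <<'E'
import numpy as np, cv2
from workcell import imaging
def onplane(c,rc,z):
    i=imaging.camera_info(c);R=np.array(i["R"]);t=np.array(i["t"]);K=np.array(i["intrinsics"])
    d=R.T@np.linalg.inv(K)@[rc[1],rc[0],1];o=-R.T@t
    return o+d*(z-o[2])/d[2]
def proj(c,X):
    i=imaging.camera_info(c);p=np.array(i["intrinsics"])@(np.array(i["R"])@X+i["t"]);return p[1]/p[2],p[0]/p[2]
E
python3 - <<'E'
from h import *
for n,rc,z in [("dial",(200.5,292.2),.06),("tip",(150.5,284.9),.08),("green",(180.2,248.7),.06),("blue",(174.4,328.2),.06),("yellow",(219.5,335.7),.06),("red",(226.8,248.6),.06),("start",(262.4,296.3),.08),("cup",(265.5,245.9),.06),("bottle",(185.7,170),0),("can",(185.8,403.1),0)]: print(n,onplane("top",rc,z).round(3))
for n,rc,z in [("dial",(215.2,274),.06),("tip",(197.1,224.9),.08),("start",(211,339.7),.08)]: print("s",n,onplane("side",rc,z).round(3))
E
```

```text
dial [0.572 0.014 0.06 ]
tip [0.682 0.033 0.08 ]
green [0.617 0.114 0.06 ]
blue [ 0.634 -0.067  0.06 ]
yellow [ 0.53  -0.084  0.06 ]
red [0.51  0.111 0.06 ]
start [0.433 0.004 0.08 ]
cup [0.425 0.114 0.06 ]
bottle [0.614 0.307 0.   ]
can [ 0.624 -0.255  0.   ]
s dial [0.58 0.03 0.06]
s tip [0.695 0.024 0.08 ]
s start [ 0.441 -0.001  0.08 ]
```

The top view shows the arm pointing to the back (tip ~(150,288)), with blue on the right back (171,331), yellow on the right front and the button at (261,298). The cup is front left at (265,245). The side view agrees. I'll refine the positions using colour centroids and a rigid fit.

```bash
cat > fit.py <<'E'
from h import *
from scipy.optimize import least_squares
from scipy.ndimage import label
def cents(c,img,c0=(0.575,0.02)):
    hsv=cv2.cvtColor(img,cv2.COLOR_BGR2HSV);out={}
    rng={"blue":(105,125),"green":(50,85),"yellow":(22,34),"red":(172,180),"orange":(4,16)}
    for n,(a,b) in rng.items():
        h=hsv[...,0].astype(int); m=(h>=a)&(h<=b)&(hsv[...,1]>120)&(hsv[...,2]>70)
        if n=="red": m|=(h<=3)&(hsv[...,1]>120)&(hsv[...,2]>70)
        L,k=label(m)
        for j in range(1,k+1):
            r=np.argwhere(L==j)
            if len(r)<30: continue
            p=onplane(c,r.mean(0),.08 if n=="orange" else .063)
            if np.hypot(*(p[:2]-c0))<.17: out.setdefault(n,[]).append((len(r),r.mean(0).round(1).tolist(),p.round(4).tolist()))
    return out
E
python3 - <<'E'
from fit import *
from workcell import models
for c in ("top","side"):
    o=cents(c,cv2.imread(f"pics/{c}0.png"))
    for k,v in o.items(): print(c,k,v)
    P={k:np.array(max(v)[2][:2]) for k,v in o.items()}
    ang={"blue":-60,"yellow":-120,"green":60,"red":120}
    ks=[k for k in ang if k in P]
    f=lambda q:np.concatenate([q[:2]+.11*np.array([np.cos(q[2]+np.radians(ang[k])),np.sin(q[2]+np.radians(ang[k]))])-P[k] for k in ks])
    s=least_squares(f,[.57,.01,0]); print(c,s.x.round(4),(s.fun*1e3).round(1))
    a=models.outline_of(c,"selector_tip")
    print([(x["extent"],round(x["score"],2)) for x in a[:2]])
E
```

```text
top blue [(177, [171.3, 330.2], [0.6404, -0.0711, 0.063])]
top green [(145, [179.4, 246.7], [0.6177, 0.1181, 0.063])]
top yellow [(188, [219.0, 336.0], [0.5311, -0.084, 0.063])]
top red [(194, [227.5, 251.1], [0.5085, 0.1049, 0.063])]
top orange [(143, [260.2, 298.0], [0.4376, 0.0005, 0.08])]
top [0.5744 0.017  0.1192] [-0.   0.   0.  -0.2  0.   0.  -0.   0.1]
[([281.5, 147.7, 301.6, 210.2], 0.72), ([327.0, 168.7, 335.8, 180.0], 0.18)]
side blue [(96, [182.6, 260.5], [0.6402, -0.069, 0.063])]
side green [(129, [239.0, 245.2], [0.6173, 0.1196, 0.063])]
side yellow [(108, [187.3, 306.2], [0.5313, -0.0823, 0.063])]
side red [(155, [244.9, 297.9], [0.5085, 0.1062, 0.063])]
side orange [(139, [212.5, 341.0], [0.4375, 0.0026, 0.08])]
side [0.5743 0.0186 0.121 ] [ 0.2 -0.3 -0.1 -0.3  0.1  0.2 -0.3  0.4]
[([228.2, 189.9, 291.0, 221.3], 0.87)]
```

```bash
python3 -m crank '[0.045,-0.0287,0,0,1, 0.045,-0.0287,0,0,1, 0.045,-0.0287,0,0,1, 0.045,-0.0287,0,0,1, 0.045,-0.0287,0,0,1, 0.045,-0.0287,0,0,1, 0.045,-0.0287,0,0,1, 0.045,-0.0287,0,0,1]' 10
python3 -m crank '[0.045,-0.0287,0,0,1, 0.045,-0.0287,0,0,1, 0.045,-0.0287,0,0,1, 0.045,-0.0287,0,0,1, 0.045,-0.0287,0,0,1, 0.045,-0.0287,0,0.112,1, 0,0,0,0.112,1, 0,0,0,0,1]'
cat > where.py <<'E'
from h import *
from workcell import readout
from scipy.spatial.transform import Rotation as Ro
C=np.array([.5743,.018]);Y=.12
def st():
    s=readout.read_state();q=s["orientation"];M=Ro.from_quat(np.r_[q[1:],q[0]]).as_matrix()
    d=s["tcp_pos"][:2]-C;c,n=np.cos(Y),np.sin(Y)
    print("t",round(s["time_s"],2),"tcp",s["tcp_pos"].round(4),"dialXY",np.round([c*d[0]+n*d[1],-n*d[0]+c*d[1]],4),"yaw",round(np.arctan2(M[1,0],M[0,0]),3),"z",M[:,2].round(3),"F",s["ft_force"].round(1),"w",round(s["width"],4),"j6",s["joints"][5].round(2))
    return s,M
def totool(M,goal,s): print("tool delta",(M.T@(np.array(goal)-s["tcp_pos"])).round(4))
E
python3 -c "
from where import *
s,M=st();totool(M,[.6431,.0717,.162],s)"
```

```text
time_s: 2.3
tcp_pos: [0.4479, -0.1788, 0.3029]
orientation: [0.0, 0.985, 0.171, 0.0]
ft_force: [-0.6, -0.1, 0.2]
width: 0.0175
grip_force: 0.0
time_s: 3.3
tcp_pos: [0.6431, 0.0732, 0.3024]
orientation: [0.0, 0.998, 0.061, -0.0]
ft_force: [0.1, 0.7, 0.8]
width: 0.0004
grip_force: 0.0
t 3.3 tcp [0.6431 0.0732 0.3024] dialXY [0.0749 0.0466] yaw 0.121 z [-0.001 -0.    -1.   ] F [0.1 0.7 0.8] w 0.0004 j6 1.49
tool delta [-1.000e-04  1.500e-03  1.404e-01]
```

```bash
python3 -m crank '[0,0,0.04,0,1, 0,0,0.04,0,1, 0,0,0.03,0,1, 0,0,0.02,0,1, 0,0,0.01,0,1, 0,0,0,0,1]'
python3 - <<'E'
from where import *
st()
for c in("top","side"): 
    im=imaging.snapshot(c); cv2.imwrite(f"pics/{c}1.png",im)
    o=(100,200) if c=="top" else (140,160)
    cv2.imwrite(f"pics/{c}1c.png",cv2.resize(im[o[0]:o[0]+140,o[1]:o[1]+190],None,fx=4,fy=4))
E
```

```text
time_s: 4.05
tcp_pos: [0.6432, 0.0727, 0.1629]
orientation: [-0.0, 0.998, 0.06, -0.0]
ft_force: [0.2, 0.1, 0.5]
width: 0.0007
grip_force: 0.0
t 4.05 tcp [0.6432 0.0727 0.1629] dialXY [0.0749 0.0461] yaw 0.12 z [-0.  0. -1.] F [0.2 0.1 0.5] w 0.0007 j6 1.49
```

View pics/side1c.png

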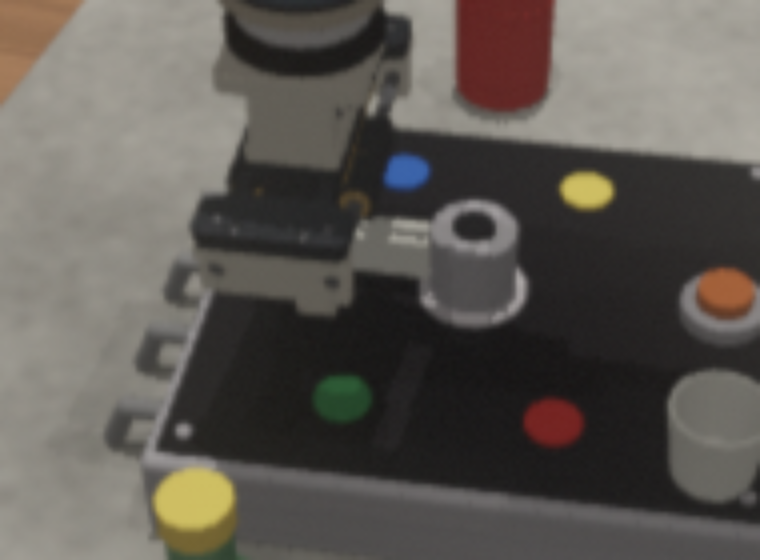

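```bash
python3 -m crank '[0,0.008,0,0,1, 0,0.006,0,0,1, 0,0,0,0,1]'; python3 -m crank '[0,0.004,0,0,1, 0,0,0,0,1]';python3 -m crank '[0,0.004,0,0,1, 0,0,0,0,1]'
python3 - <<'E'
from where import *
st()
d=np.radians(8)
for Yd in(.022,.0255):
    p=np.array([.075,Yd]);R=np.array([[np.cos(d),np.sin(d)],[-np.sin(d),np.cos(d)]])
    e=R@p-p;print("row per 8deg",e[0].round(4),-e[1].round(4),d.round(4))
E
```

```text
time_s: 4.53
tcp_pos: [0.6449, 0.0583, 0.163]
orientation: [0.0, 0.998, 0.059, 0.0]
ft_force: [0.4, 0.4, -0.7]
width: 0.0004
grip_force: 0.0
time_s: 4.78
tcp_pos: [0.6453, 0.0548, 0.1627]
orientation: [-0.0, 0.998, 0.06, -0.0]
ft_force: [-0.5, 1.1, -0.6]
width: 0.0006
grip_force: 0.0
time_s: 5.03
tcp_pos: [0.6458, 0.0508, 0.1627]
orientation: [-0.0, 0.998, 0.06, 0.0]
ft_force: [0.1, -0.2, 0.1]
width: 0.0003
grip_force: 0.0
t 5.03 tcp [0.6458 0.0508 0.1627] dialXY [0.0749 0.024 ] yaw 0.12 z [ 0.  0. -1.] F [ 0.1 -0.2  0.1] w 0.0003 j6 1.46
row per 8deg 0.0023 0.0107 0.1396
row per 8deg 0.0028 0.0107 0.1396
```

```bash
python3 -m crank '[0,0.003,0,0,1, 0,0,0,0,1]'; python3 -m crank '[0,0.003,0,0,1, 0,0,0,0,1]';python3 -m crank '[0,0.003,0,0,1, 0,0,0,0,1]'; python3 -c "
from where import *
st()"
```

```text
time_s: 5.28
tcp_pos: [0.6461, 0.0478, 0.1627]
orientation: [-0.0, 0.998, 0.06, -0.0]
ft_force: [-0.4, -0.3, 0.4]
width: 0.0002
grip_force: 0.0
time_s: 5.52
tcp_pos: [0.6465, 0.045, 0.1627]
orientation: [-0.0, 0.998, 0.06, 0.0]
ft_force: [0.2, 1.0, -0.3]
width: 0.0004
grip_force: 0.4
time_s: 5.78
tcp_pos: [0.6469, 0.0419, 0.1628]
orientation: [-0.0, 0.998, 0.06, 0.0]
ft_force: [1.4, 1.8, -0.3]
width: 0.0006
grip_force: 0.7
t 5.78 tcp [0.6469 0.0419 0.1628] dialXY [0.075  0.0151] yaw 0.12 z [ 0.  0. -1.] F [ 1.4  1.8 -0.3] w 0.0006 j6 1.44
```

```bash
python3 -m crank '[0.0008,0.0053,0,0.07,1, 0.0015,0.0106,0,0.14,1, 0.0015,0.0106,0,0.14,1, 0.0015,0.0106,0,0.14,1, 0.0015,0.0106,0,0.14,1, 0.0015,0.0106,0,0.14,1, 0.0008,0.0053,0,0.07,1, 0,0,0,0,1]'
cat > look.py <<'E'
from where import *
from workcell import models
import sys
s,M=st()
d=s["tcp_pos"][:2]-C;a=np.arctan2(M[1,0],M[0,0])
print("tool in own frame: along",(d@[np.cos(a),np.sin(a)]).round(4),"left",(d@[-np.sin(a),np.cos(a)]).round(4),"yaw-Y deg",np.degrees(a-Y).round(1))
for c,o in(("top",(130,250)),("side",(150,190))):
    im=imaging.snapshot(c)
    for l in models.landmark_of(c,"selector_tip")[:2]:
        q=onplane(c,l["position"],.08)[:2]-C; print(c,l["score"],"r",np.hypot(*q).round(3),"sel deg",np.degrees(np.arctan2(q[1],q[0])-Y).round(1))
    cv2.imwrite(f"pics/{c}{sys.argv[1]}.png",cv2.resize(im[o[0]:o[0]+90,o[1]:o[1]+120],None,fx=6,fy=6,interpolation=cv2.INTER_CUBIC))
E
python3 look.py 2
```

```text
time_s: 6.78
tcp_pos: [0.641, -0.0205, 0.1629]
orientation: [0.0, 0.936, -0.352, 0.0]
ft_force: [-0.7, 0.1, 0.4]
width: 0.0005
grip_force: 0.1
t 6.78 tcp [ 0.641  -0.0205  0.1629] dialXY [ 0.0616 -0.0462] yaw -0.72 z [ 0. -0. -1.] F [-0.7  0.1  0.4] w 0.0005 j6 2.19
tool in own frame: along 0.0755 left 0.015 yaw-Y deg -48.1
side 0.69 r 0.115 sel deg -53.5
```

View pics/side2.png

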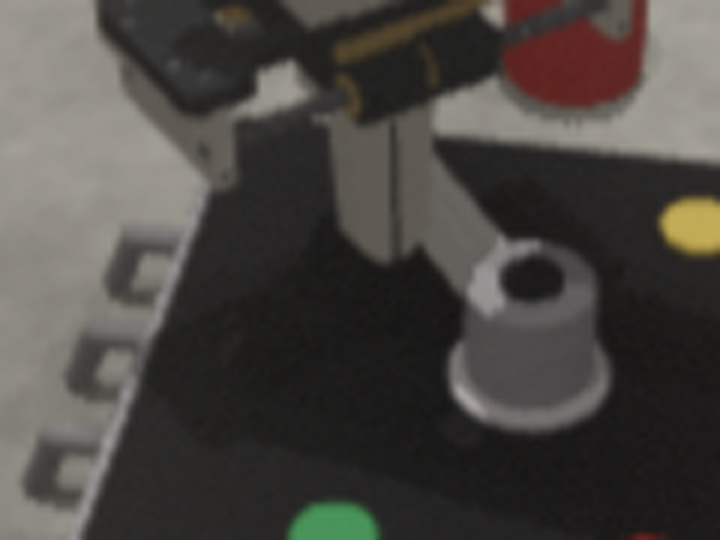

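```bash
python3 -m crank '[0.0007,0.0046,0,0.061,1, 0.0007,0.0046,0,0.061,1, 0,0,0,0,1, 0,-0.02,0,0,1, 0,-0.005,-0.04,0,1, -0.03,0,-0.05,0,1, -0.06,0,-0.02,0,1, -0.06,0,0,0,1]'
python3 -m crank '[-0.06,0,0,0,1, -0.03,0,0,0,1, 0,0,0,0,1]'; python3 look.py 3
```

```text
time_s: 7.98
tcp_pos: [0.5542, 0.1014, 0.2742]
orientation: [-0.001, 0.913, -0.408, 0.001]
ft_force: [1.2, 0.7, -0.3]
width: 0.0003
grip_force: 0.0
time_s: 8.35
tcp_pos: [0.494, 0.1687, 0.2728]
orientation: [0.0, 0.914, -0.407, -0.0]
ft_force: [0.7, -0.1, 0.6]
width: 0.0004
grip_force: 0.0
t 8.35 tcp [0.494  0.1687 0.2728] dialXY [-0.0617  0.1593] yaw -0.838 z [-0. -0. -1.] F [ 0.7 -0.1  0.6] w 0.0004 j6 2.65
tool in own frame: along -0.1658 left 0.0412 yaw-Y deg -54.9
top 0.62 r 0.118 sel deg -63.2
side 0.19 r 0.076 sel deg 97.9
```

View pics/top3.png

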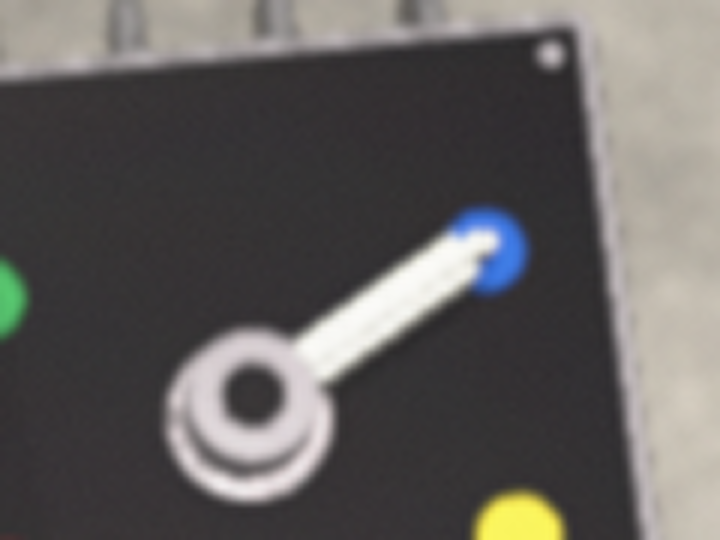

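View pics/side3.png

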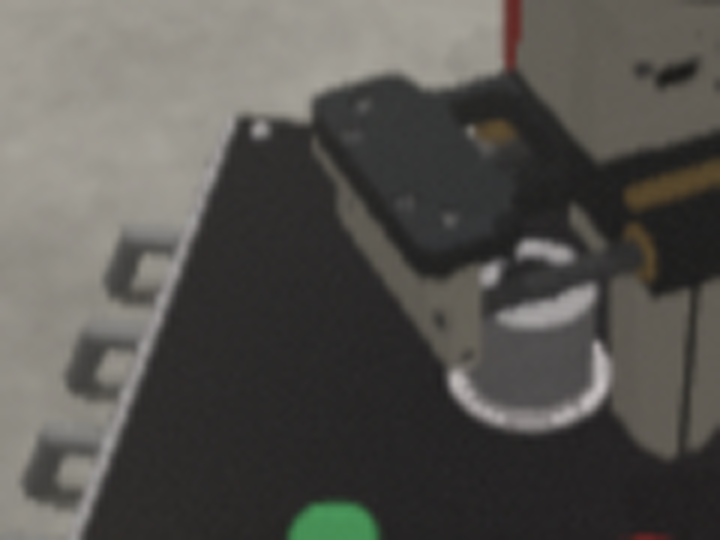

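The top view shows the arm's nose over the blue mark at about pixel (170,331), near the middle. I'll measure the angle by matching a rendered silhouette.

```bash
cat > ang.py <<'E'
from where import *
import sys
im=cv2.imread(sys.argv[1]) if len(sys.argv)>1 else imaging.snapshot("top")
cv2.imwrite("pics/last_top.png",im)
U=8
def box(x0,x1,w,z0,z1,a):
    P=[]
    for x in(x0,x1):
        for y in(-w,w):
            for z in(z0,z1):
                r=proj("top",np.r_[C+[x*np.cos(a)-y*np.sin(a),x*np.sin(a)+y*np.cos(a)],z]);P.append([(r[1]+.5)*U-.5,(r[0]+.5)*U-.5])
    return cv2.convexHull(np.float32(P)).round().astype(np.int32)
hsv=cv2.cvtColor(im,cv2.COLOR_BGR2HSV).astype(float)
w=np.clip((hsv[...,2]-60)/150,0,1)*(hsv[...,1]<70)
rr,cc=np.indices(w.shape)
def dist(r,c): return np.hypot(*(onplane("top",(r,c),.09)[:2]-C))
pr,pc=proj("top",np.r_[C,.09])
sel=(np.hypot(rr-pr,cc-pc)<65)
for r,c in np.argwhere(sel): sel[r,c]=.040<dist(r,c)<.122
res=[]
for deg in np.arange(-75,15,.25):
    m=np.zeros((420*U,560*U),np.uint8);a=Y+np.radians(deg)
    for b in((.024,.096,.008,.072,.096),(.024,.096,.003,.096,.102),(.096,.110,.003,.076,.084)): cv2.fillConvexPoly(m,box(*b,a),255)
    m=cv2.resize(m,(560,420),interpolation=cv2.INTER_AREA)/255.
    res.append((np.abs(m-w)[sel].sum(),deg))
print("best",sorted(res)[:6])
E
python3 ang.py pics/top0.png; python3 ang.py; python3 -c "
from where import *
a=Y-np.pi/3
print('blue px',proj('top',np.r_[C+.11*np.array([np.cos(a),np.sin(a)]),.063]))"
```

```text
blue px (np.float64(171.33525261968137), np.float64(329.7441467813615))Traceback (most recent call last):
  File "ang.py", line 19, in <module>
    for r,c in np.argwhere(sel): sel[r,c]=.040<dist(r,c)<.122
                                               ~~~~^^^^^
  File "ang.py", line 16, in dist
    def dist(r,c): return np.hypot(*(onplane("top",(r,c),.09)[:2]-C))
                                     ~~~~~~~^^^^^^^^^^^^^^^^^
  File "h.py", line 4, in onplane
    i=imaging.camera_info(c);R=np.array(i["R"]);t=np.array(i["t"]);K=np.array(i["intrinsics"])
ValueError: time passes only in moves, steps and waits
Traceback (most recent call last):
  File "ang.py", line 19, in <module>
    for r,c in np.argwhere(sel): sel[r,c]=.040<dist(r,c)<.122
                                               ~~~~^^^^^
  File "ang.py", line 16, in dist
    def dist(r,c): return np.hypot(*(onplane("top",(r,c),.09)[:2]-C))
                                     ~~~~~~~^^^^^^^^^^^^^^^^^
  File "h.py", line 4, in onplane
    i=imaging.camera_info(c);R=np.array(i["R"]);t=np.array(i["t"]);K=np.array(i["intrinsics"])
ValueError: time passes only in moves, steps and waits
```

```bash
sed -i 's/imaging.camera_info(c)/info(c)/; s/^from workcell import imaging/from workcell import imaging\nfrom functools import cache\ninfo=cache(lambda c: imaging.camera_info(c))/' h.py; python3 ang.py pics/top0.png; python3 ang.py
```

```text
best [(np.float64(55.341176470588245), np.float64(-2.5)), (np.float64(55.687058823529426), np.float64(-2.25)), (np.float64(57.591372549019624), np.float64(-2.75)), (np.float64(57.76941176470589), np.float64(-3.0)), (np.float64(59.0329411764706), np.float64(-2.0)), (np.float64(60.79058823529412), np.float64(-1.75))]
best [(np.float64(65.75254901960784), np.float64(-59.75)), (np.float64(66.82313725490197), np.float64(-60.0)), (np.float64(68.27568627450981), np.float64(-60.25)), (np.float64(69.72039215686274), np.float64(-59.5)), (np.float64(71.84666666666666), np.float64(-60.5)), (np.float64(73.18941176470588), np.float64(-59.25))]
```

The arm stands at -59.75°, against a target of -60°. Next I'll move over the button.

```bash
python3 -m crank '[0.0215,0.0385,0,0,1, 0.0215,0.0385,0,0,1, 0.0215,0.0385,0,0,1, 0.0218,0.0385,0,0,1, 0,0,0.04,0,1, 0,0,0.035,0,1, 0,0,0,0,1]'; python3 - <<'E'
from where import *
s,M=st();totool(M,[.4373,.0015,.16],s)
im=imaging.snapshot("side");cv2.imwrite("pics/side4.png",cv2.resize(im[150:270,270:410],None,fx=5,fy=5))
E
```

```text
time_s: 9.52
tcp_pos: [0.4369, 0.0, 0.196]
orientation: [0.001, 0.912, -0.409, -0.002]
ft_force: [-0.6, -0.2, -0.0]
width: 0.0002
grip_force: 0.0
t 9.53 tcp [0.4369 0.     0.196 ] dialXY [-0.1386 -0.0014] yaw -0.843 z [-0.004  0.    -1.   ] F [-0.6 -0.2 -0. ] w 0.0002 j6 2.31
tool delta [-0.0007 -0.0014  0.036 ]
```

View pics/side4.png

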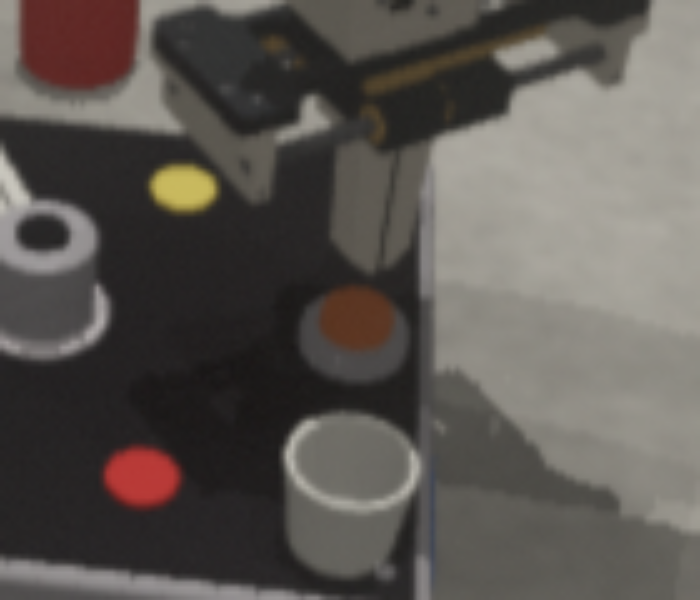

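The finger is over the orange button and clear of the cup. I'll descend in small steps and watch the force.

```bash
python3 -m crank '[-0.0007,-0.0014,0.01,0,1, 0,0,0.01,0,1, 0,0,0,0,1]'; for i in 1 2; do :; done; python3 -m crank '[0,0,0.003,0,1, 0,0,0,0,1]'; python3 -m crank '[0,0,0.003,0,1, 0,0,0,0,1]'; python3 -m crank '[0,0,0.003,0,1, 0,0,0,0,1]'
```

```text
time_s: 9.95
tcp_pos: [0.438, 0.002, 0.1771]
orientation: [0.0, 0.913, -0.409, -0.0]
ft_force: [-0.1, 1.0, -0.1]
width: 0.0006
grip_force: 0.0
time_s: 10.2
tcp_pos: [0.4382, 0.002, 0.1745]
orientation: [0.0, 0.913, -0.409, 0.0]
ft_force: [0.4, -0.7, -0.4]
width: 0.0009
grip_force: 0.0
time_s: 10.45
tcp_pos: [0.4381, 0.002, 0.1714]
orientation: [0.0, 0.913, -0.409, -0.0]
ft_force: [0.3, -0.7, -0.2]
width: 0.0005
grip_force: 0.0
time_s: 10.7
tcp_pos: [0.4381, 0.002, 0.1683]
orientation: [0.0, 0.913, -0.409, -0.0]
ft_force: [-0.4, 0.2, 0.3]
width: 0.0001
grip_force: 0.0
```

```bash
python3 -m crank '[0,0,0.002,0,1, 0,0,0,0,1]'|grep -E "tcp|ft"; python3 -m crank '[0,0,0.002,0,1, 0,0,0,0,1]'|grep -E "tcp|ft"; python3 -m crank '[0,0,0.002,0,1, 0,0,0,0,1]'|grep -E "tcp|ft"; python3 -m crank '[0,0,0.002,0,1, 0,0,0,0,1]'|grep -E "tcp|ft"
```

```text
tcp_pos: [0.4382, 0.0019, 0.1665]
ft_force: [0.3, -0.4, -0.3]
tcp_pos: [0.4382, 0.002, 0.1645]
ft_force: [-1.1, -0.2, 3.1]
tcp_pos: [0.4382, 0.002, 0.1625]
ft_force: [-0.7, 0.9, 4.1]
tcp_pos: [0.4382, 0.002, 0.1605]
ft_force: [-1.1, -0.0, 5.2]
```

```bash
for i in 1; do python3 -m crank '[0,0,0.001,0,1, 0,0,0,0,1]'|grep -E "tcp|ft"; done; python3 -m crank '[0,0,0.0005,0,1, 0,0,0,0,1]'|grep -E "tcp|ft";python3 -m crank '[0,0,0.0005,0,1, 0,0,0,0,1]'|grep -E "tcp|ft"
```

```text
tcp_pos: [0.4383, 0.0019, 0.1602]
ft_force: [-4.0, -0.2, 16.8]
tcp_pos: [0.4383, 0.002, 0.16]
ft_force: [-6.0, 0.9, 23.9]
tcp_pos: [0.4384, 0.0019, 0.1599]
ft_force: [-8.1, 0.7, 31.3]
```

It bottomed out at a hard stop, with the force rising steeply. Now I'll release and lift clear.

```bash
python3 -m crank '[0,0,-0.004,0,1, 0,0,-0.01,0,1, 0,0,-0.03,0,1, 0,0,-0.05,0,1, 0,0,-0.03,0,1, -0.04,0,-0.02,0,1, -0.04,0,0,0,1, 0,0,0,0,1]'; python3 ang.py; python3 - <<'E'
from where import *
from fit import cents
from workcell import models
for c in("top","side"):
    im=imaging.snapshot(c)
    if c=="side": cv2.imwrite("pics/side5.png",im)
    for k,v in cents(c,im).items():
        if k in("orange","blue"): print(c,k,v)
    for l,z in(("bottle",0),("can",0),("cup",.06)): print(c,l,[(np.round(d["position"],1),onplane(c,d["position"],z).round(3)) for d in models.landmark_of(c,l)[:1]])
st()
E
```

```text
time_s: 13.45
tcp_pos: [0.3835, 0.0627, 0.3028]
orientation: [-0.0, 0.913, -0.408, -0.0]
ft_force: [0.6, -0.4, -0.0]
width: 0.0005
grip_force: 0.0
best [(np.float64(39.10156862745097), np.float64(-60.0)), (np.float64(39.223921568627446), np.float64(-60.25)), (np.float64(39.37843137254902), np.float64(-59.75)), (np.float64(42.55960784313726), np.float64(-60.5)), (np.float64(43.118039215686274), np.float64(-59.5)), (np.float64(47.15490196078431), np.float64(-59.25))]
top blue [(99, [170.8, 332.4], [0.6416, -0.0761, 0.063])]
top bottle [(array([186.2, 169.2]), array([0.612, 0.309, 0.   ]))]
top can [(array([184.8, 402.5]), array([ 0.627, -0.254,  0.   ]))]
top cup []
side blue [(41, [182.8, 257.3], [0.6473, -0.0665, 0.063])]
side orange [(140, [212.5, 341.0], [0.4376, 0.0027, 0.08])]
side bottle [(array([334.4, 214.1]), array([0.617, 0.311, 0.   ]))]
side can [(array([163.5, 281.9]), array([ 0.63 , -0.244,  0.   ]))]
side cup [(array([257.1, 336.5]), array([0.427, 0.115, 0.06 ]))]
t 13.9 tcp [0.3851 0.0613 0.3023] dialXY [-0.1826  0.0657] yaw -0.843 z [-0. -0. -1.] F [ 0.1 -0.   0.1] w 0.0007 j6 2.45
```

View pics/last_top.png

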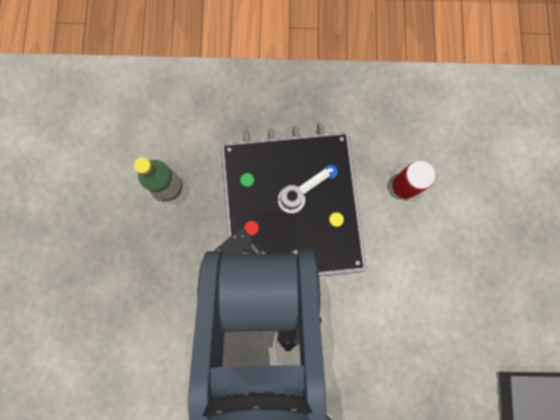

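View pics/side5.png

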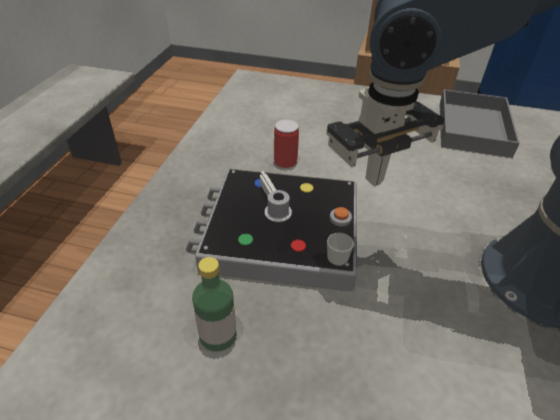

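The arm is at blue: the fit gives -60.0°, with the tip at about (171,331) in the top view. The button is back up at (212,341) in the side view, the same pixel as before. The bottle, can and cup haven't moved, and the robot is clear.

```bash
python3 -c "
from workcell import job
print(job.sign_off())"
```

```text
the job is handed in; nothing more can be done
None
```

The job is handed in: the selector arm is at blue (measured about -60° against a -60° target), the button was then pressed fully once and came back up, and the bottle, can and cup still stand where they were.

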